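Clip the graphite pad into its bench holder

ROBOT

A 6-joint arm with a two-finger parallel gripper is mounted at the origin on a cart in front of the work surface, level with it; the furniture and walls round the work are solid. World frame = base frame: x ahead of the robot, y to its left, z up, the work surface at z = 0. Lengths are in m, angles in rad, forces in N, time in s.
With the tool pointing down it reaches from about 0.425 to 0.95 m from the base axis. Payload 3.5 kg.
Tool frame: the origin (TCP) lies at the very end of the fingers, on their centre line; the grasp point (between the pads) lies 19 mm behind it; x points along the fingers, y is the direction in which the jaws open and shut, and the axes are right-handed (so a half turn about x gives the same grasp; the last joint's range is limited). The gripper opens to 85 mm and grips with 20 to 120 N. Pads are 22 mm wide; open, the fingers measure 114 mm over their backs; the gripper's body (76 mm by 85 mm) begins 54 mm behind the grasp point. The pads swing forward as they close: fully open they stand 13 mm farther back than shut.
Start: joints at [-1.325, 0.286, 1.577, -0, 1.279, -0.15], TCP at [0.26, -0.623, 0.231] pointing down, gripper open.
Joint ranges: [-2.77, 2.77], [-0.9, 2.22], [0.21, 2.48], [-1.53, 4.67], [0.24, 2.81], [-2.84, 2.84]. Speed limits (rad/s): [2.79, 2.79, 3.14, 3.14, 3.14, 3.14].

INTERFACE

Orientations are given as a 3x3 rotation matrix whose columns are the frame's x, y, z axes.
In Python, from station import bot, cams gives the robot as it stands.
- The arm moves only by the shell command python3 -m crank 'ROWS' [OPENING] [FORCE]. ROWS is text: rows parted by semicolons, each of 4 numbers parted by spaces: the shift along the tool's x, y, z in cm, then the turn about the tool's x in rad. A call has exactly 5 rows; each row shifts and turns the commanded pose from where the row before left it, along the tool's axes as they then stand; what a row does not reach is not made up. A row lasts 1/8 s, in which the tool goes at most 62.5 mm and 10.7 degrees, less where a joint would pass 70% of its speed; a pose out of reach is approached as far as the arm can. A call with a gripper value outside its range is refused whole. OPENING is the finger opening in cm, from 0 to 8.54, set as the call begins (- or left out, the last holds). The fingers move at their own pace and stop on an object; FORCE is the grip in N (left out, the last holds). Time passes only in rows, so rows that do not move let the fingers close, or fill a call up. It gives the time, the measured TCP pose, the force and the opening at its end, in the units of the state.
- bot.sense(): the state, without advancing time (a new reading comes with each control period).
- cams.get_image(name): name is "side" or "top"; returns (picture, depth): 420x560x3 uint8, red, green, blue; 420x560 float32, m along the optical axis (not along the pixel's ray), 0 where there is no reading.
- cams.camera_info(name): a dict with "fov_y" (degrees; the focal length in pixels is half the picture's height over the tangent of half this angle, whatever the lens; pixels are square), "cx", "cy" (the principal point, pixels), "R" (3x3) and "t" (3): a world point X has camera coordinates R X + t. Camera axes: x right, y down, z forward; pixel columns grow to the right and rows downward; lengths in m; the calibration is good to about 2 mm. A picture is of the moment at which its call begins. camera_info takes no time and is no camera call.
- bot.finish_job(): hands the job in, once; it reports no verdict.
The state is a dict: "time": time; "joint_pos": joint angles; "dq": joint speeds; "joint_torque": joint torques, N m; "ee_pos": TCP position; "eef_rot": TCP orientation; "force": force on the tool from outside, world axes, zero at the start; "torque": the same for the moment, N m; "gripper_width": opening from 0.0 (shut) to 1.0 (fully open).
Only numpy, scipy, OpenCV 4.12 (cv2) and the standard library are available. Lean on these libraries where they do the work, as an engineer would, in place of code of your own. Each camera call takes 0.05 s, during which the arm holds its last target.

TASK

Take the black graphite pad from the bench, lay it on the open front end of the metal clip holder and slide it in under the two sprung clips until it is fully home and both clips have snapped down behind its rear edge. Push gently, because the graphite chips if it is rammed against the stop, and leave the clips to the pad: do not lift or press them with the gripper. Do not disturb the cork, the wooden paddle or the lump of black scrap glass.

Things in the scene. Friction and masses are not known exactly. Their poses are not given: they have to be found in the camera images.
- pad_centre (a point): Centre (half-way up) of the loose graphite pad: a flat black block, 52 mm along its own x, 82 mm along its own y, 11 mm thick, about 0.19 kg, lying flat on the bench. Grasp it across its 52 mm width (fingers closing along its x). Turned by half a turn about z it is the same.
- holder_bed (a point): Point on the flat bed of the fixed metal clip holder, 12 mm above the bench. z up; x = direction in which the pad is pushed in, from the open front end to the stop; y to the left of that. The bed runs from x = -122 mm (open end) to +68 mm, 112 mm wide. The pad goes in crosswise, its x along holder x; clipped in, its centre lies near this point (0 to +1.5 mm with the bridge at mid-slot).
- clip_left (a joint): Lift of the clip at holder +y, rad: 0 = down, about 0.05 with the pad under it. A steel leaf 12 mm wide, centre line 33 mm from the middle, 15 mm over the bed; its front end drops to a tip 8 mm over the bed, from which a lip slopes up towards the open end (lip end 15 mm over the bed at x = -46 mm, bridge at mid-slot). The middle 54 mm between the clips is open for fingers.
- clip_right (a joint): The same for the clip at holder -y. The pad's leading edge lifts the lips; when its rear edge has passed both tips they snap down behind it, 1 to 2 mm before the stop. Light springs, 0.5 to 1 N at each tip: pushing takes up to about 8 N while the pad lifts the clips and 2 to 5 N once it is under them.
- clip_holder: The whole holder, fixed (origin 12 mm under holder_bed, same axes). Two guide rails 8 mm high, inner faces 85 mm apart, run from x = -15 to +13 mm; before them a mouth flares to about 95 mm at x = -51 mm. From there to the open end the bed is clear: lay the pad down there (centre at about x = -89 mm). The pad chips if the gripper pushes it with more than 22 N at the stop.
- graphite_pad: The graphite pad itself; origin at the centre of its underside.
- cork_block: Bystander: cork block 30x60x24 mm, loose; origin at the centre of its underside.
- wood_paddle: Bystander: light wooden paddle, 52 mm wide (x), 168 mm long (y), 10 mm thick, loose; origin at the centre of its underside.
- slag_lump: Bystander: rounded lump of black scrap glass 34x52x26 mm, loose; origin at the centre of its underside.
- stop_mid (a point): Where the rubber-faced stop bar (12 mm high, rigid) would be with its bridge at mid-slot: bed height, 27.5 mm along x from holder_bed. The bridge, with stop and clips, is screwed down up to 13 mm nearer or farther, which is not measured: find the stop and the snap by feel. Its thumb screws reach 22 mm over the bed.

How it is judged:
On the way:
1. the pad lifts both clips as it slides in under them (value of joint each of clip_left, clip_right above 0.03 rad and x of graphite_pad in the frame of holder_bed below -0.018 m and z of graphite_pad in the frame of holder_bed below 0.004 m), for 0.1 s.
At the end, for the whole second after the job is handed in: The pad lies flat on the holder's bed between the guides, 16 mm short of to 18 mm past the holder's reference point along the push direction and 5 mm of its middle line, square to within 0.06 rad, at rest, with both clips down behind it (lift under 0.02 rad) (value of joint each of clip_left, clip_right below 0.02 rad and x of pad_centre in the frame of holder_bed between -0.016 and 0.018 m and y of pad_centre in the frame of holder_bed between -0.005 and 0.005 m and z of pad_centre in the frame of holder_bed between 0.003 and 0.008 m and angle between the x axis of pad_centre and the x axis of holder_bed, either way round below 0.06 rad and linear speed of graphite_pad below 0.01 m/s); the robot touches nothing.
It fails at once if the gripper presses on the pad with more than 22 N in the last part of the way in (it rams it against the stop) (x of pad_centre in the frame of holder_bed above -0.022 m and z of pad_centre in the frame of holder_bed below 0.015 m and contact force between the fingers and graphite_pad above 22 N).
It fails at once if the gripper lifts or presses a clip (more than 4 N) (contact force between the fingers and clip_left above 4 N or contact force between the fingers and clip_right above 4 N).
It fails at once if a bystander is moved more than 20 mm (distance of any of cork_block, wood_paddle, slag_lump from where it was at the start of the episode above 0.02 m).
It also fails if it takes over 61 s, if anything falls off the work surface, if the arm or the gripper's body presses on something with over 40 N, if the wrist force passes 120 N, or if a joint passes its speed limit or range.

## Working session

There is one attempt and no reset: what is moved stays moved. The work goes in short steps, Python scripts to look and compute and a shell command to move; the robot and the scene stay as the last step left them, time stands still between calls to the robot, and variables do not carry over. Pictures are saved under pics/ and viewed, and the job is handed in when it is done.

```bash
ls; mkdir -p pics; python3 - <<'E'
from station import bot,cams
import cv2,numpy as np
print(bot.sense())
for n in ("top","side"):
    p,d=cams.get_image(n); np.save(f"pics/{n}0.npy",d); cv2.imwrite(f"pics/{n}0.png",p[:,:,::-1]); print(n,cams.camera_info(n))
E
```

```text
pics
{'time': 0.0, 'joint_pos': array([-1.32502278e+00,  2.87168406e-01,  1.57817571e+00,  3.24484229e-05,
        1.27857191e+00, -1.49985052e-01]), 'dq': array([ 0.00058288, -0.00098328, -0.00230372, -0.00086998, -0.00150075,
       -0.00055227]), 'joint_torque': array([ 9.25351947e-05, -4.05981982e+01, -2.92628556e+01, -1.66676573e-04,
        5.83234476e-03, -7.15332988e-06]), 'ee_pos': array([ 0.26010239, -0.62217117,  0.22994603]), 'eef_rot': array([[-5.35152381e-04,  3.85498991e-01, -9.22708102e-01],
       [ 2.26111127e-03, -9.22705409e-01, -3.85499177e-01],
       [-9.99997300e-01, -2.29264649e-03, -3.77868116e-04]]), 'force': array([-0.10571487,  0.40683566, -0.38945589]), 'torque': array([ 0.00195847, -0.01471497, -0.0250089 ]), 'gripper_width': 1.000960102913478}
top {'fov_y': 55.02516228245703, 'cx': 279.3562925353934, 'cy': 206.52600017488538, 'R': array([[ 0.00319245, -0.99994488, -0.01000272],
       [-0.99707352, -0.00241893, -0.07641039],
       [ 0.07638198,  0.01021738, -0.99702628]]), 't': array([-0.04322693,  0.5604041 ,  1.13743979])}
side {'fov_y': 51.51918534046708, 'cx': 279.2713803413424, 'cy': 203.44820265900884, 'R': array([[-0.88698598, -0.46134364,  0.02044299],
       [-0.31592682,  0.57392738, -0.75551149],
       [ 0.33681763, -0.67658658, -0.65481637]]), 't': array([0.46769025, 0.2325861 , 0.8978368 ])}
```

View pics/top0.png

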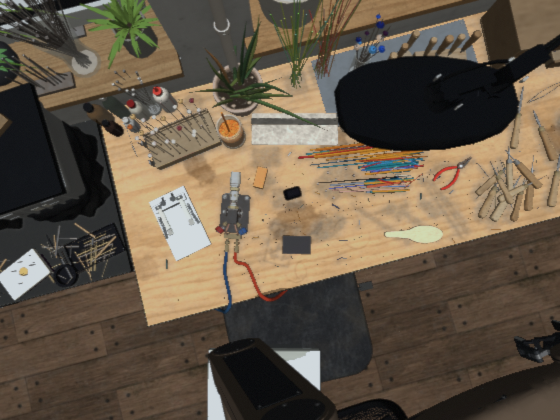

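View pics/side0.png

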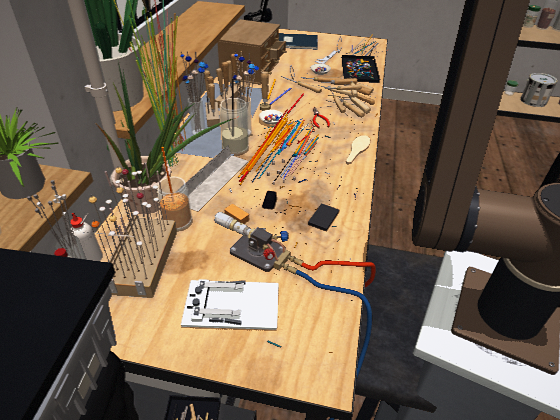

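The top view shows the pad near (297,244), the white holder near (180,223) with clips and bridge at its upper end, the torch between them at (235,210), the lump at (292,193), the cork at (261,177) and the paddle at (413,234). I'll zoom in next.

```bash
cat > h.py <<'E'
import numpy as np,cv2
from station import bot,cams
def K(n):
    c=cams.camera_info(n); f=210/np.tan(np.radians(c["fov_y"])/2)
    return f,c["cx"],c["cy"],np.array(c["R"]),np.array(c["t"])
def proj(n,X):
    f,cx,cy,R,t=K(n); p=np.atleast_2d(X)@R.T+t
    return np.c_[f*p[:,0]/p[:,2]+cx,f*p[:,1]/p[:,2]+cy]
def ray(n,u,v,z):
    f,cx,cy,R,t=K(n); o=-R.T@t; r=R.T@np.array([(u-cx)/f,(v-cy)/f,1]); return o+r*(z-o[2])/r[2]
def cloud(n,d):
    f,cx,cy,R,t=K(n); v,u=np.mgrid[:420,:560]; P=np.stack([(u-cx)/f*d,(v-cy)/f*d,d],-1)
    W=(P-t)@R; W[d<=0]=np.nan; return W
E
python3 - <<'E'
from h import *
p=cv2.imread("pics/top0.png"); cv2.imwrite("pics/topA.png",cv2.resize(p[170:275,135:330],None,fx=4,fy=4,interpolation=cv2.INTER_CUBIC))
p=cv2.imread("pics/side0.png"); cv2.imwrite("pics/sideA.png",cv2.resize(p[190:340,165:365],None,fx=4,fy=4,interpolation=cv2.INTER_CUBIC))
W=cloud("top",np.load("pics/top0.npy"))
for u,v in [(297,244),(280,244),(180,240),(168,222),(235,215),(235,200),(235,180),(235,235),(235,250),(240,265),(292,193)]: print(u,v,W[v,u].round(4))
W=cloud("side",np.load("pics/side0.npy"))
for u,v in [(323,216),(350,230),(262,295),(262,250)]: print(u,v,W[v,u].round(4))
E
```

```text
297 244 [ 0.4533 -0.0927  0.0111]
280 244 [ 0.4529 -0.0436 -0.0027]
180 240 [0.4637 0.244  0.0153]
168 222 [0.5156 0.2816 0.0092]
235 215 [0.5335 0.0806 0.0634]
235 200 [0.5752 0.0812 0.0626]
235 180 [0.6301 0.0808 0.0708]
235 235 [0.4785 0.0851 0.0203]
235 250 [0.4357 0.0849 0.0176]
240 265 [0.3922 0.0716 0.004 ]
292 193 [ 0.5995 -0.0779  0.0231]
323 216 [ 0.4495 -0.0908  0.0087]
350 230 [ 3.733e-01 -8.460e-02  3.000e-04]
262 295 [0.465  0.1987 0.01  ]
262 250 [0.5258 0.0898 0.0139]
```

View pics/topA.png

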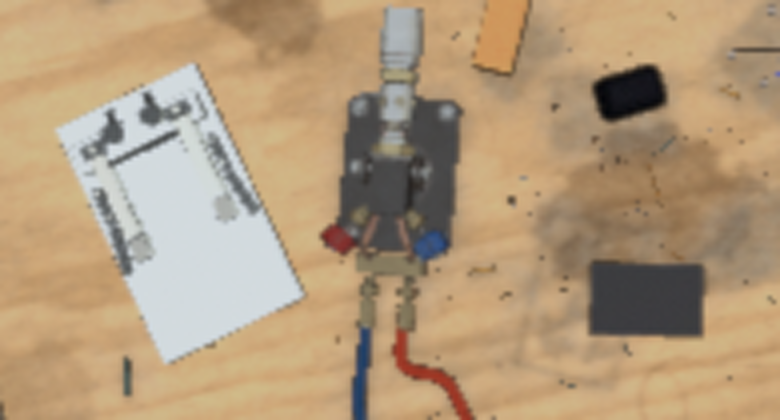

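View pics/sideA.png

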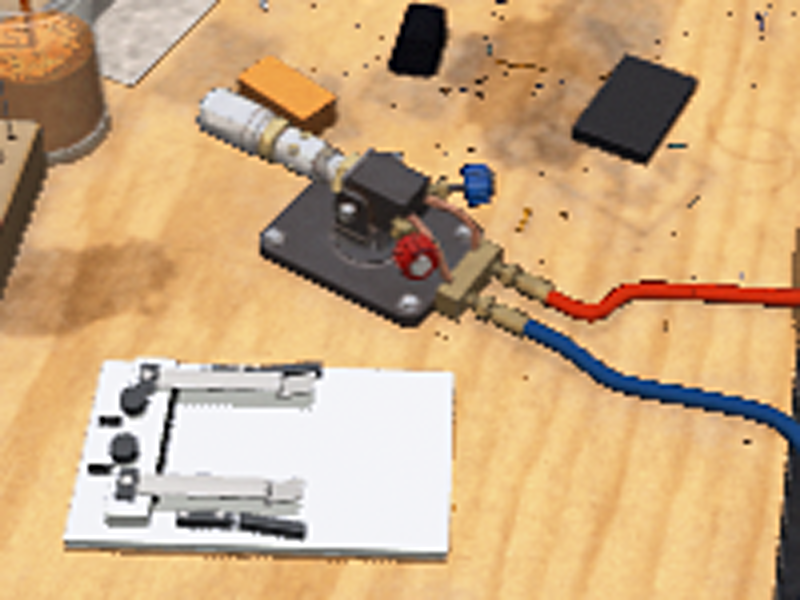

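The zoom shows the holder with its open end at the lower right and its stop and bridge at the upper left. The pad is nearly square to the axes, with its long side along world y. Next I'll fit rectangles to both in both cameras.

```bash
cat >> h.py <<'E'
def rect(n,mask,box,z):
    m=np.zeros_like(mask,np.uint8); u0,v0,u1,v1=box; m[v0:v1,u0:u1]=mask[v0:v1,u0:u1]
    m=cv2.morphologyEx(m,cv2.MORPH_CLOSE,np.ones((3,3)))
    k,l,s,_=cv2.connectedComponentsWithStats(m); i=1+np.argmax(s[1:,4])
    c,_=cv2.findContours((l==i).astype(np.uint8),cv2.RETR_EXTERNAL,cv2.CHAIN_APPROX_NONE); c=max(c,key=len)[:,0]
    P=np.array([ray(n,u,v,z)[:2] for u,v in c],np.float32)
    r=cv2.minAreaRect((P*1000).astype(np.float32)); return r,cv2.boxPoints(r)
E
python3 - <<'E'
from h import *
for n,hb,pb in (("top",(145,180,215,265),(278,230,315,260)),("side",(175,272,285,335),(305,200,343,233))):
    p=cv2.imread(f"pics/{n}0.png"); h=cv2.cvtColor(p,cv2.COLOR_BGR2HSV)
    mh=((h[...,1]<45)&(h[...,2]>120)).astype(np.uint8); mp=(h[...,2]<85).astype(np.uint8)
    print(n,"holder",*rect(n,mh,hb,0.012)); print(n,"pad",*rect(n,mp,pb,0.011))
E
```

```text
top holder ((513.6646118164062, 247.7783203125), (190.63641357421875, 112.72560119628906), 26.27117347717285) [[403.2446  256.1296 ]
 [453.13922 155.04752]
 [624.0846  239.42703]
 [574.19    340.50912]]
top pad ((453.0827331542969, -90.5455322265625), (78.41044616699219, 49.74717712402344), 87.45924377441406) [[ 426.4956  -128.60957]
 [ 476.1939  -130.81487]
 [ 479.66986  -52.48149]
 [ 429.97156  -50.2762 ]]
side holder ((510.04193115234375, 246.92886352539062), (189.15940856933594, 118.3960952758789), 25.915082931518555) [[399.10107 258.83914]
 [450.84473 152.34863]
 [620.9828  235.01859]
 [569.23914 341.5091 ]]
side pad ((442.8575439453125, -86.8349609375), (66.96314239501953, 91.44677734375), 3.427584409713745) [[ 406.7022    -43.195126]
 [ 412.16956  -134.47832 ]
 [ 479.01288  -130.4748  ]
 [ 473.54553   -39.191605]]
```

```bash
cat >> h.py <<'E'
def ang(R): return np.arctan2(R[1,1],R[0,1])
def plan(T,a,N):
    """print N rows (cm, rad) to TCP T with tool-y heading a"""
    s=bot.sense(); p=np.array(s["ee_pos"]); R=np.array(s["eef_rot"]); T=np.array(T)
    da=-((a-ang(R)+np.pi)%(2*np.pi)-np.pi)/N; d=(T-p)/N
    out=[]
    for i in range(N):
        v=R.T@d*100; out.append("%.2f %.2f %.2f %.3f"%(*v,da))
        c,sn=np.cos(da),np.sin(da); R=R@np.array([[1,0,0],[0,c,-sn],[0,sn,c]])
    print("; ".join(out))
H0=np.array([.5379,.2597]); HA=.4585
def hol(x,y=0,z=0):
    c,s=np.cos(HA),np.sin(HA); return np.array([H0[0]+c*x-s*y,H0[1]+s*x+c*y,.012+z])
def inhol(P):
    c,s=np.cos(HA),np.sin(HA); d=np.array(P[:2])-H0; return np.array([c*d[0]+s*d[1],-s*d[0]+c*d[1],P[2]-.012])
E
python3 - <<'E'
from h import *
W=cloud("top",np.load("pics/top0.npy"))
for u,v in [(430,100),(345,100),(500,75),(240,60),(230,130)]: print(u,v,W[v,u].round(3))
plan([.453,-.0905,.13],-.044,15)
E
```

```text
430 100 [ 0.637 -0.229  0.702]
345 100 [ 0.632 -0.125  0.716]
500 75 [ 0.658 -0.3    0.726]
240 60 [0.903 0.053 0.226]
230 130 [0.771 0.096 0.071]
0.67 -2.77 -2.55 -0.075; 0.67 -2.57 -2.75 -0.075; 0.67 -2.36 -2.94 -0.075; 0.67 -2.13 -3.11 -0.075; 0.67 -1.89 -3.26 -0.075; 0.67 -1.64 -3.39 -0.075; 0.67 -1.38 -3.51 -0.075; 0.67 -1.11 -3.60 -0.075; 0.67 -0.84 -3.68 -0.075; 0.67 -0.56 -3.73 -0.075; 0.67 -0.27 -3.76 -0.075; 0.67 0.01 -3.77 -0.075; 0.67 0.29 -3.76 -0.075; 0.67 0.58 -3.73 -0.075; 0.67 0.86 -3.67 -0.075
```

```bash
python3 -m crank '0.67 -2.77 -2.55 -0.075; 0.67 -2.57 -2.75 -0.075; 0.67 -2.36 -2.94 -0.075; 0.67 -2.13 -3.11 -0.075; 0.67 -1.89 -3.26 -0.075' 7
python3 -m crank '0.67 -1.64 -3.39 -0.075; 0.67 -1.38 -3.51 -0.075; 0.67 -1.11 -3.60 -0.075; 0.67 -0.84 -3.68 -0.075; 0.67 -0.56 -3.73 -0.075'
python3 -m crank '0.67 -0.27 -3.76 -0.075; 0.67 0.01 -3.77 -0.075; 0.67 0.29 -3.76 -0.075; 0.67 0.58 -3.73 -0.075; 0.67 0.86 -3.67 -0.075'
python3 - <<'E'
from h import *
plan([.453,-.0905,.03],-.044,5)
E
```

```text
time: 0.72
ee_pos: [0.3248, -0.4443, 0.197]
eef_rot: [[-0.0, 0.698, -0.716], [0.001, -0.716, -0.698], [-1.0, -0.001, -0.0]]
force: [0.2, 0.4, 0.1]
gripper_width: 0.819
time: 1.35
ee_pos: [0.3894, -0.2673, 0.1637]
eef_rot: [[-0.0, 0.912, -0.41], [0.001, -0.41, -0.912], [-1.0, -0.001, -0.0]]
force: [-0.7, 0.1, -0.1]
gripper_width: 0.815
time: 1.98
ee_pos: [0.4546, -0.0905, 0.1303]
eef_rot: [[-0.0, 0.999, -0.048], [0.0, -0.048, -0.999], [-1.0, -0.0, -0.0]]
force: [-0.1, 0.1, 0.0]
gripper_width: 0.821
2.01 -0.03 0.00 -0.001; 2.01 -0.03 0.00 -0.001; 2.01 -0.03 0.00 -0.001; 2.01 -0.03 0.00 -0.001; 2.01 -0.03 0.00 -0.001
```

Lower to z=0.035 and look at the fingers against the pad from the side.

```bash
python3 -m crank '2 -0.05 0 0; 2 -0.05 0 0; 2 -0.05 0 0; 2 0 0 0; 1.5 0 0 0'
python3 - <<'E'
from h import *
p,d=cams.get_image("side"); np.save("pics/s1.npy",d); cv2.imwrite("pics/s1.png",cv2.resize(p[130:260,250:400,::-1],None,fx=4,fy=4,interpolation=cv2.INTER_CUBIC))
s=bot.sense(); print(s["ee_pos"],proj("side",[s["ee_pos"]]))
E
```

```text
time: 2.6
ee_pos: [0.4525, -0.0915, 0.0346]
eef_rot: [[-0.001, 0.999, -0.05], [0.001, -0.05, -0.999], [-1.0, -0.001, -0.001]]
force: [-0.0, -0.5, -0.1]
gripper_width: 0.82
[ 0.45133003 -0.09100813  0.03302899] [[323.20880521 208.56480887]]
```

View pics/s1.png

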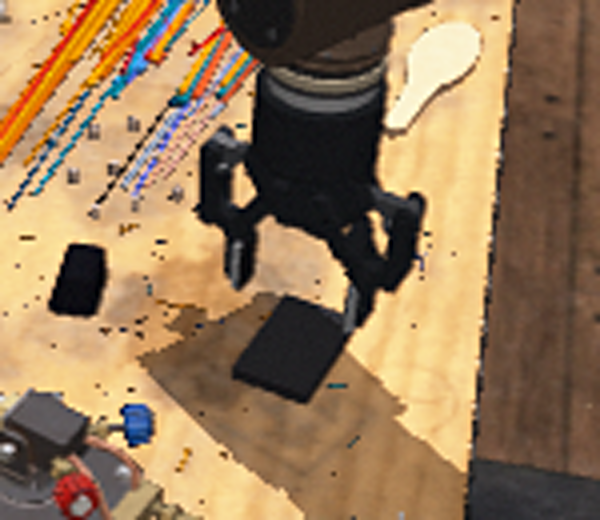

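```bash
python3 - <<'E'
from h import *
# finger tips at tool-y +-(35+3)mm ; find z matching tip pixel row in side view
for z in (.03,.034,.038,.042,.046):
    q=proj("side",[[.4525+.038,-.0925,z],[.4525-.038,-.0895,z]]); print(z,((q-[250,130])*4).round(0))
E
```

```text
0.03 [[237. 297.]
 [346. 338.]]
0.034 [[237. 292.]
 [347. 334.]]
0.038 [[237. 287.]
 [348. 329.]]
0.042 [[238. 282.]
 [348. 324.]]
0.046 [[238. 278.]
 [349. 319.]]
```

```bash
python3 -m crank '1 0 0 0; 1 0 0 0; 0.5 0 0 0; 0.1 0 0 0; 0 0 0 0' 6.4
python3 -m crank '0.1 0 0 0; 0.1 0 0 0; 0 0 0 0; 0 0 0 0; 0 0 0 0'
```

```text
time: 3.28
ee_pos: [0.4533, -0.0918, 0.01]
eef_rot: [[0.0, 0.999, -0.05], [-0.0, -0.05, -0.999], [-1.0, 0.0, 0.0]]
force: [-0.8, 0.4, 0.1]
gripper_width: 0.751
time: 3.9
ee_pos: [0.4532, -0.0918, 0.0079]
eef_rot: [[0.0, 0.999, -0.05], [-0.0, -0.05, -0.999], [-1.0, 0.0, 0.0]]
force: [-1.2, -0.6, -0.2]
gripper_width: 0.747
```

```bash
python3 -m crank '0.1 0 0 0; 0.1 0 0 0; 0.1 0 0 0; 0 0 0 0; 0 0 0 0'
python3 -m crank '0.1 0 0 0; 0 0 0 0; 0.1 0 0 0; 0 0 0 0; 0 0 0 0'
```

```text
time: 4.53
ee_pos: [0.4532, -0.0918, 0.0048]
eef_rot: [[0.0, 0.999, -0.05], [0.0, -0.05, -0.999], [-1.0, 0.0, -0.0]]
force: [-0.0, 0.7, -0.7]
gripper_width: 0.751
time: 5.15
ee_pos: [0.4531, -0.0918, 0.0028]
eef_rot: [[-0.0, 0.999, -0.05], [-0.0, -0.05, -0.999], [-1.0, -0.0, 0.0]]
force: [-0.3, -0.2, -0.3]
gripper_width: 0.75
```

```bash
python3 -m crank '0 0 0 0; 0 0 0 0; 0 0 0 0; 0 0 0 0; 0 0 0 0' 4.5 40
python3 -m crank '-0.3 0 0 0; -0.5 0 0 0; -1 0 0 0; -1.5 0 0 0; -1.5 0 0 0'
python3 - <<'E'
from h import *
p,d=cams.get_image("side"); cv2.imwrite("pics/s2.png",cv2.resize(p[110:260,220:400,::-1],None,fx=4,fy=4,interpolation=cv2.INTER_CUBIC))
print(bot.sense()["force"],bot.sense()["ee_pos"])
E
```

```text
time: 5.78
ee_pos: [0.4532, -0.0918, 0.0031]
eef_rot: [[-0.0, 0.999, -0.05], [0.0, -0.05, -0.999], [-1.0, -0.0, -0.0]]
force: [-2.5, 0.6, 5.7]
gripper_width: 0.592
time: 6.4
ee_pos: [0.4534, -0.0919, 0.0522]
eef_rot: [[0.001, 0.999, -0.05], [-0.0, -0.05, -0.999], [-1.0, 0.001, 0.0]]
force: [0.3, 0.6, -1.0]
gripper_width: 0.588
[ 1.21673561  0.19970565 -0.79877886] [ 0.45496789 -0.09245555  0.05426259]
```

View pics/s2.png

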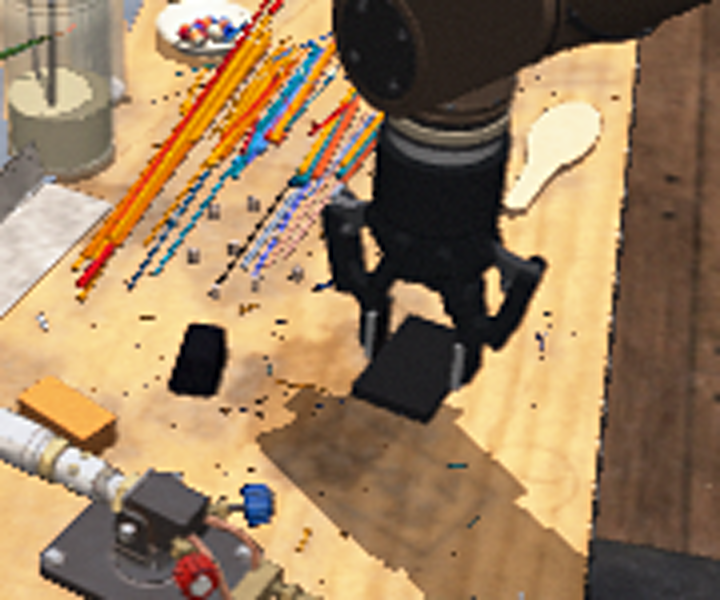

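```bash
python3 -m crank '-2 0 0 0; -2.5 0 0 0; -2.3 0 0 0; 0 0 0 0; 0 0 0 0'
python3 - <<'E'
from h import *
plan(list(hol(-.089)[:2])+[.12],HA,10); print(hol(-.089))
E
```

```text
time: 7.08
ee_pos: [0.4526, -0.0915, 0.1182]
eef_rot: [[-0.001, 0.999, -0.05], [0.0, -0.05, -0.999], [-1.0, -0.001, -0.0]]
force: [-0.1, -0.1, -1.7]
gripper_width: 0.588
-0.02 -0.10 -3.12 -0.051; -0.02 0.06 -3.12 -0.051; -0.02 0.22 -3.11 -0.051; -0.02 0.37 -3.10 -0.051; -0.02 0.53 -3.07 -0.051; -0.02 0.69 -3.04 -0.051; -0.02 0.84 -3.00 -0.051; -0.02 0.99 -2.96 -0.051; -0.02 1.14 -2.90 -0.051; -0.02 1.29 -2.84 -0.051
[0.45809215 0.22030829 0.012     ]
```

```bash
python3 -m crank '0 -0.10 -3.12 -0.051; 0 0.06 -3.12 -0.051; 0 0.22 -3.11 -0.051; 0 0.37 -3.10 -0.051; 0 0.53 -3.07 -0.051'
python3 -m crank '0 0.69 -3.04 -0.051; 0 0.84 -3.00 -0.051; 0 0.99 -2.96 -0.051; 0 1.14 -2.90 -0.051; 0 1.29 -2.84 -0.051'
python3 -m crank '3 0 0 0; 2 0 0 0; 2 0 0 0; 0 0 0 0; 0 0 0 0'
python3 - <<'E'
from h import *
for n in("side","top"):
    p,d=cams.get_image(n); np.save(f"pics/{n}3.npy",d); cv2.imwrite(f"pics/{n}3f.png",p[...,::-1]); 
    b=(200,360,150,300) if n=="side" else (165,275,130,280)
    cv2.imwrite(f"pics/{n}3.png",cv2.resize(p[b[0]:b[1],b[2]:b[3],::-1],None,fx=5 if n=="top" else 3.75,fy=5 if n=="top" else 3.75,interpolation=cv2.INTER_CUBIC))
s=bot.sense(); print(s["ee_pos"],ang(s["eef_rot"]),inhol(s["ee_pos"]))
E
```

```text
time: 7.7
ee_pos: [0.4547, 0.0653, 0.1172]
eef_rot: [[-0.003, 0.979, 0.205], [0.0, 0.205, -0.979], [-1.0, -0.003, -0.001]]
force: [-0.4, 0.7, -1.2]
gripper_width: 0.588
time: 8.32
ee_pos: [0.4574, 0.2208, 0.117]
eef_rot: [[-0.003, 0.895, 0.446], [-0.001, 0.446, -0.895], [-1.0, -0.003, -0.001]]
force: [0.1, 0.4, -1.1]
gripper_width: 0.587
time: 8.95
ee_pos: [0.4585, 0.22, 0.0487]
eef_rot: [[-0.0, 0.896, 0.444], [-0.0, 0.444, -0.896], [-1.0, -0.0, -0.0]]
force: [0.3, 0.4, -1.2]
gripper_width: 0.587
[0.45918163 0.22019627 0.04961656] 0.45991915118982785 [-0.08807263 -0.00058265  0.03761656]
```

View pics/side3.png

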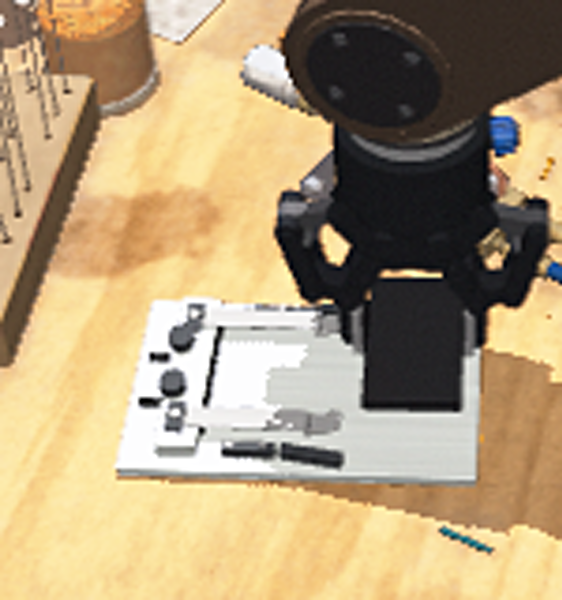

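View pics/top3.png

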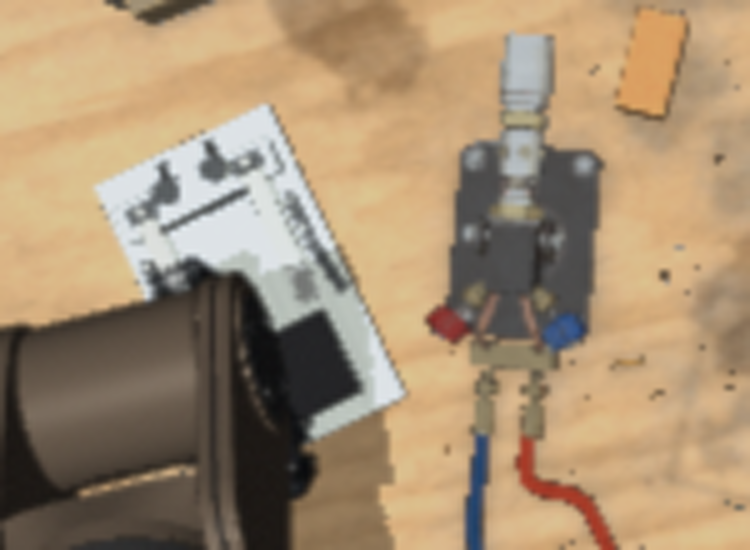

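The side view shows the pad level over the clear front bed with its near corners at about crop (362,408) and (462,410). The top view shows its right edge from crop (325,309) to (363,388). I'll convert these to the holder frame.

```bash
python3 - <<'E'
from h import *
for U,V in [(325,309),(363,388)]:
    P=ray("top",130+(U+.5)/5-.5,165+(V+.5)/5-.5,.057); print(P,inhol(P)*1000)
for U,V in [(362,408),(462,410)]:
    for z in(.046,.057):
        P=ray("side",150+(U+.5)/3.75-.5,200+(V+.5)/3.75-.5,z); print(z,P,inhol(P)*1000)
p=cv2.imread("pics/side3f.png")
W=cloud("side",np.load("pics/side3.npy")); m=cv2.cvtColor(p,cv2.COLOR_BGR2HSV)[...,2]<60
Q=W[278:306,250:270].reshape(-1,3); print(np.nanmedian(Q,0))
Hh=np.array([inhol(q) for q in Q]); print(np.nanpercentile(Hh,[2,50,98],axis=0))
# holder outline check in side view
print(proj("side",[hol(68e-3,56e-3),hol(-.122,56e-3),hol(-.122,-56e-3),hol(68e-3,-56e-3)]).round(1))
E
python3 - <<'E'
import cv2
from h import *
p=cv2.imread("pics/side0.png")[265:335,175:285]
q=cv2.resize(p,None,fx=7,fy=7,interpolation=cv2.INTER_CUBIC)
def dr(pts,col):
    P=((proj("side",pts)-[175,265]+.5)*7-.5).round().astype(np.int32); cv2.polylines(q,[P],True,col,1)
dr([hol(68e-3,56e-3),hol(-.122,56e-3),hol(-.122,-56e-3),hol(68e-3,-56e-3)],(0,0,255))
dr([hol(.013,.0425,.008),hol(-.015,.0425,.008),hol(-.051,.0475,.008),hol(-.051,-.0475,.008),hol(-.015,-.0425,.008),hol(.013,-.0425,.008)],(0,160,0))
dr([hol(.0275,.04,.012),hol(.0275,-.04,.012)],(255,0,0))
dr([hol(-.046,.033,.015),hol(-.046,-.033,.015)],(255,0,255))
cv2.imwrite("pics/sov.png",q)
E
```

```text
[0.5017973  0.19344765 0.057     ] [-61.69744272 -43.43045848  45.        ]
[0.45811185 0.17149665 0.057     ] [-110.58654188  -43.77896189   45.        ]
0.046 [0.46291101 0.26501454 0.046     ] [-64.89169919  37.95603662  34.        ]
0.057 [0.45860776 0.27161269 0.057     ] [-65.83013056  45.7773452   45.        ]
0.046 [0.41678405 0.24156523 0.046     ] [-116.63329018   37.34458358   34.        ]
0.057 [0.41319739 0.24852767 0.057     ] [-116.76791614   45.17539108   45.        ]
[0.45649681 0.22382846 0.05569064]
[[-0.10806873 -0.0301472   0.0411657 ]
 [-0.08881731  0.00359614  0.04369064]
 [-0.06962454  0.03613118  0.04619671]]
[[178.2 324.5]
 [275.1 327.4]
 [276.6 282.2]
 [188.4 279.5]]
```

View pics/sov.png

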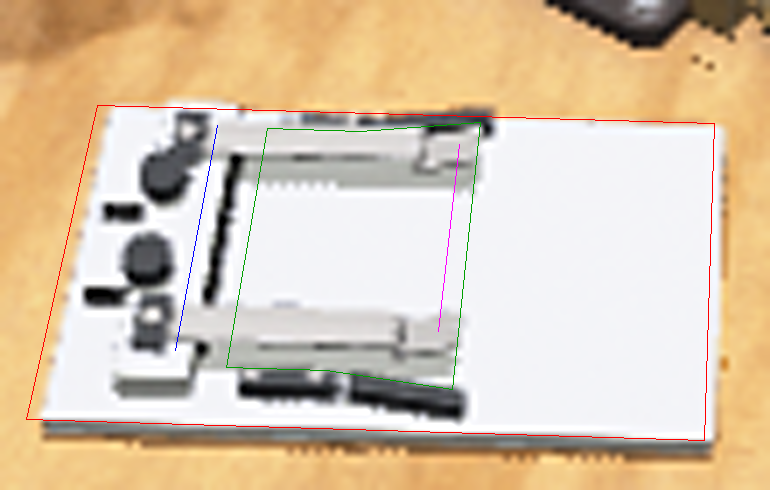

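The top view puts the pad about 2.5 mm to the holder's -y side, and the side view agrees roughly. I'll shift it +2.5 mm in y and lower it.

```bash
python3 -m crank '1 0 -0.25 0; 1 0 0 0; 0.7 0 0 0; 0.3 0 0 0; 0 0 0 0'
python3 -m crank '0.1 0 0 0; 0 0 0 0; 0.1 0 0 0; 0 0 0 0; 0 0 0 0'
python3 -m crank '0.1 0 0 0; 0 0 0 0; 0 0 0 0; 0 0 0 0; 0 0 0 0'
```

```text
time: 9.68
ee_pos: [0.4572, 0.2222, 0.0185]
eef_rot: [[-0.001, 0.896, 0.444], [-0.0, 0.444, -0.896], [-1.0, -0.001, -0.0]]
force: [-0.9, 0.7, -2.2]
gripper_width: 0.587
time: 10.3
ee_pos: [0.4574, 0.2223, 0.0169]
eef_rot: [[0.0, 0.896, 0.444], [0.0, 0.444, -0.896], [-1.0, 0.0, 0.0]]
force: [0.4, 0.9, -2.0]
gripper_width: 0.594
time: 10.92
ee_pos: [0.4574, 0.2223, 0.0158]
eef_rot: [[0.0, 0.896, 0.444], [0.0, 0.444, -0.896], [-1.0, 0.0, -0.0]]
force: [-0.4, 1.2, -1.4]
gripper_width: 0.59
```

```bash
python3 -m crank '0.05 0 0 0; 0 0 0 0; 0.05 0 0 0; 0 0 0 0; 0 0 0 0'
python3 -m crank '0.05 0 0 0; 0 0 0 0; 0 0 0 0; 0 0 0 0; 0 0 0 0'
```

```text
time: 11.55
ee_pos: [0.4575, 0.2223, 0.0152]
eef_rot: [[-0.0, 0.896, 0.444], [-0.0, 0.444, -0.896], [-1.0, -0.0, -0.0]]
force: [-2.0, -1.0, 3.3]
gripper_width: 0.587
time: 12.18
ee_pos: [0.4574, 0.2223, 0.0151]
eef_rot: [[-0.001, 0.896, 0.444], [-0.0, 0.444, -0.896], [-1.0, -0.001, -0.0]]
force: [-2.4, -1.3, 6.2]
gripper_width: 0.589
```

Contact felt: the pad is on the bed with the TCP at x≈-89 and y≈+2 in the holder frame. I'll ease off the down-force and slide it in gripped as far as the lips.

```bash
python3 -m crank '-0.05 0.2 0 0; 0 0.4 0 0; 0 0.4 0 0; 0 0.4 0 0; 0 0.4 0 0'
python3 - <<'E'
from h import *
n="side";p,d=cams.get_image(n); b=(230,350,160,310); cv2.imwrite(f"pics/s4.png",cv2.resize(p[b[0]:b[1],b[2]:b[3],::-1],None,fx=5,fy=5,interpolation=cv2.INTER_CUBIC))
s=bot.sense(); print(s["force"],inhol(s["ee_pos"]))
E
```

```text
time: 12.8
ee_pos: [0.4739, 0.2304, 0.0151]
eef_rot: [[-0.0, 0.896, 0.444], [-0.0, 0.444, -0.896], [-1.0, -0.0, 0.0]]
force: [-2.8, -1.5, 6.0]
gripper_width: 0.591
[-2.20710491 -0.0146704   4.43682683] [-0.06959057  0.00196174  0.00318611]
```

View pics/s4.png

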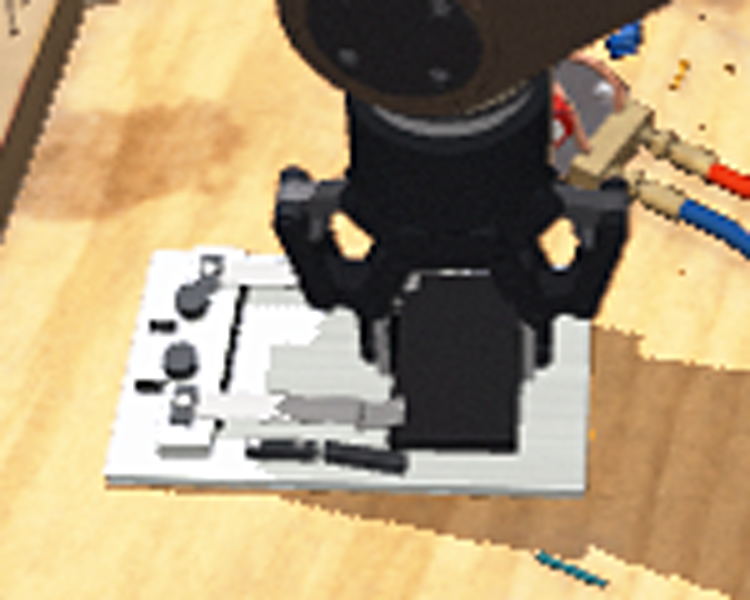

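The pad's front edge (crop x≈392) is just at the lips and sits squarely inside the flared rails. I'll go on.

```bash
python3 -m crank '0 0.3 0 0; 0 0.3 0 0; 0 0.3 0 0; 0 0.2 0 0; 0 0 0 0'
python3 -m crank '0 0.2 0 0; 0 0.2 0 0; 0 0.2 0 0; 0 0.2 0 0; 0 0 0 0'
python3 - <<'E'
from h import *
n="side";p,d=cams.get_image(n); b=(230,350,160,310); cv2.imwrite(f"pics/s5.png",cv2.resize(p[b[0]:b[1],b[2]:b[3],::-1],None,fx=5,fy=5,interpolation=cv2.INTER_CUBIC))
s=bot.sense(); print(s["force"],inhol(s["ee_pos"]))
E
```

```text
time: 13.48
ee_pos: [0.4827, 0.2349, 0.0151]
eef_rot: [[-0.003, 0.896, 0.444], [-0.001, 0.444, -0.896], [-1.0, -0.003, -0.0]]
force: [-6.0, -3.1, 8.5]
gripper_width: 0.591
time: 14.1
ee_pos: [0.4903, 0.2386, 0.0151]
eef_rot: [[-0.002, 0.896, 0.444], [-0.001, 0.444, -0.896], [-1.0, -0.002, -0.0]]
force: [-3.4, -1.3, 7.3]
gripper_width: 0.591
[-3.1633133  -1.52000413  7.66264756] [-0.05207534  0.00217996  0.00311675]
```

View pics/s5.png

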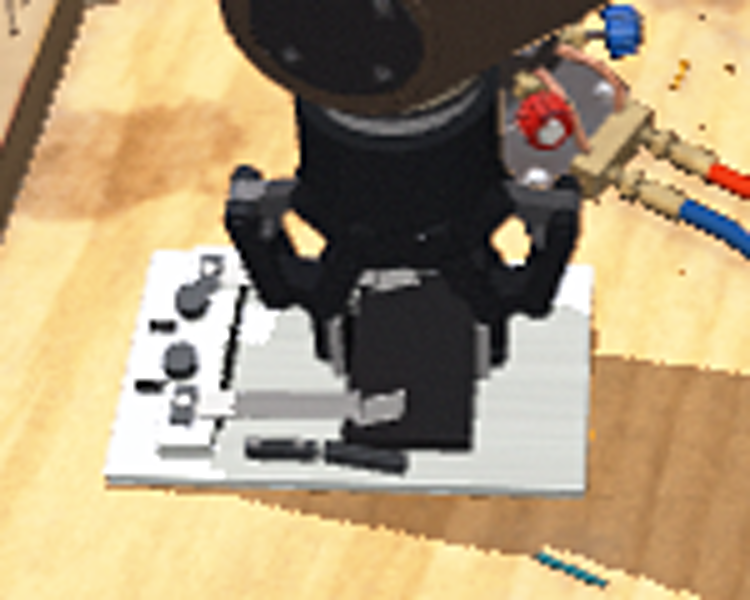

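Both clips lie on top of the pad (near lip at crop 382,405, far lip at 390,278). I'll go on gripped into the guides and watch the side force.

```bash
python3 -m crank '0 0.2 0 0; 0 0.2 0 0; 0 0.2 0 0; 0 0.2 0 0; 0 0 0 0'
python3 -m crank '0 0.2 0 0; 0 0.2 0 0; 0 0.2 0 0; 0 0.1 0 0; 0 0 0 0'
python3 - <<'E'
from h import *
s=bot.sense(); c,q=np.cos(HA),np.sin(HA); f=s["force"]; print("push,lat",c*f[0]+q*f[1],-q*f[0]+c*f[1],f[2],s["torque"],inhol(s["ee_pos"]))
n="side";p,d=cams.get_image(n); b=(230,350,160,310); cv2.imwrite(f"pics/s6.png",cv2.resize(p[b[0]:b[1],b[2]:b[3],::-1],None,fx=5,fy=5,interpolation=cv2.INTER_CUBIC))
E
```

```text
time: 14.78
ee_pos: [0.4974, 0.2419, 0.0151]
eef_rot: [[-0.002, 0.896, 0.444], [-0.001, 0.444, -0.896], [-1.0, -0.002, 0.0]]
force: [-4.2, -2.2, 7.9]
gripper_width: 0.59
time: 15.4
ee_pos: [0.5036, 0.2449, 0.0151]
eef_rot: [[-0.002, 0.896, 0.444], [-0.002, 0.444, -0.896], [-1.0, -0.002, 0.0]]
force: [-4.8, -2.4, 7.9]
gripper_width: 0.587
push,lat -5.389710229453781 0.026496166297422796 7.9040206639709645 [-0.56386481  0.75314969  0.0159775 ] [-0.03732212  0.00186866  0.00312535]
```

View pics/s6.png

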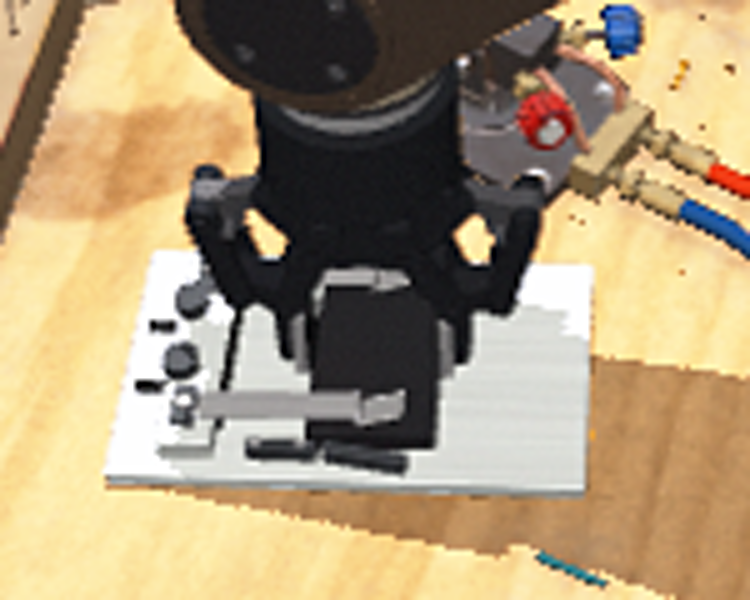

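Side force is about 0 and the leading corners are entering the straight guides. I'll go 4 mm more, then let go and retract, well before -22 mm where grip force would count.

```bash
python3 -m crank '0 0.2 0 0; 0 0.2 0 0; 0 0 0 0; 0 0 0 0; 0 0 0 0'
python3 -m crank '0 0 0 0; 0 0 0 0; 0 0 0 0; 0 0 0 0; 0 0 0 0' 6.2
python3 -m crank '-0.5 0 0 0; -1 0 0 0; -1.5 0 0 0; -2 0 0 0; 0 0 0 0'
python3 - <<'E'
from h import *
s=bot.sense(); print(s["force"],inhol(s["ee_pos"]),s["gripper_width"])
n="side";p,d=cams.get_image(n); b=(230,350,160,310); cv2.imwrite(f"pics/s7.png",cv2.resize(p[b[0]:b[1],b[2]:b[3],::-1],None,fx=5,fy=5,interpolation=cv2.INTER_CUBIC))
E
```

```text
time: 16.08
ee_pos: [0.5073, 0.2467, 0.0151]
eef_rot: [[-0.002, 0.896, 0.444], [-0.001, 0.444, -0.896], [-1.0, -0.002, 0.001]]
force: [-4.2, -3.9, 7.2]
gripper_width: 0.589
time: 16.7
ee_pos: [0.5076, 0.2472, 0.0148]
eef_rot: [[0.0, 0.896, 0.444], [0.0, 0.444, -0.896], [-1.0, 0.0, -0.0]]
force: [-0.3, -0.0, 0.1]
gripper_width: 0.729
time: 17.32
ee_pos: [0.5096, 0.2478, 0.068]
eef_rot: [[0.006, 0.896, 0.444], [0.002, 0.444, -0.896], [-1.0, 0.006, 0.001]]
force: [-0.3, -0.6, 0.6]
gripper_width: 0.724
[-0.29425616 -0.59419733  0.57643842] [-0.03061532  0.00183554  0.05604097] 0.7240971086480273
```

View pics/s7.png

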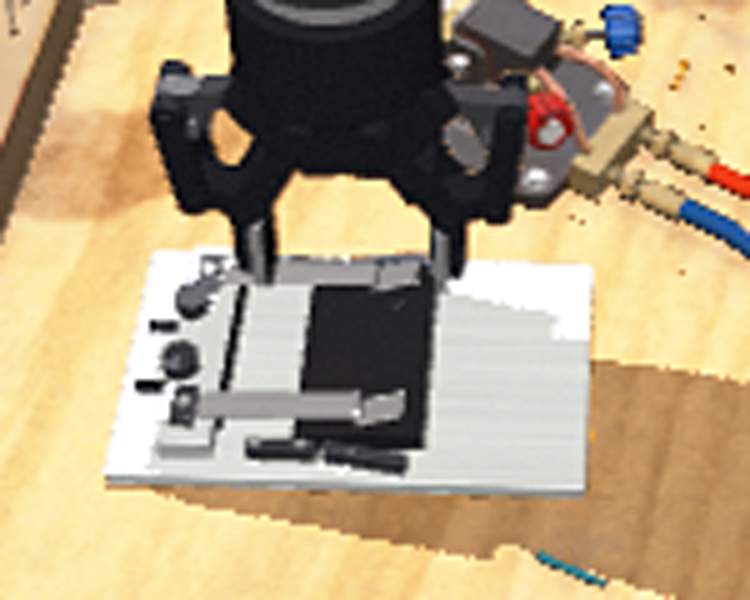

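The pad sits square in the guides with its leading half under both clips. Next I'll close the fingers, back off behind the rear edge and come down.

```bash
python3 -m crank '0 -1 0 0; 0 -1.5 0 0; 0 -1.5 0 0; 0 -1.2 0 0; 0 0 0 0' 0 
python3 -m crank '2 0 0 0; 2 0 0 0; 0.8 0 0 0; 0 0 0 0; 0 0 0 0'
python3 - <<'E'
from h import *
s=bot.sense(); print(s["force"],s["ee_pos"],inhol(s["ee_pos"]),s["gripper_width"])
n="side";p,d=cams.get_image(n); b=(230,350,160,310); cv2.imwrite(f"pics/s8.png",cv2.resize(p[b[0]:b[1],b[2]:b[3],::-1],None,fx=5,fy=5,interpolation=cv2.INTER_CUBIC))
E
```

```text
time: 18.0
ee_pos: [0.4599, 0.2237, 0.0646]
eef_rot: [[-0.001, 0.896, 0.444], [-0.0, 0.444, -0.896], [-1.0, -0.001, -0.0]]
force: [0.5, 0.1, -0.3]
gripper_width: 0.003
time: 18.62
ee_pos: [0.4618, 0.2243, 0.0176]
eef_rot: [[0.002, 0.896, 0.444], [0.0, 0.444, -0.896], [-1.0, 0.002, 0.0]]
force: [-0.7, -0.3, 0.3]
gripper_width: -0.002
[-0.69122422 -0.28450394  0.28564549] [0.46180787 0.224311   0.01762444] [-0.08389643  0.00194471  0.00562444] -0.0023680695540304894
```

View pics/s8.png

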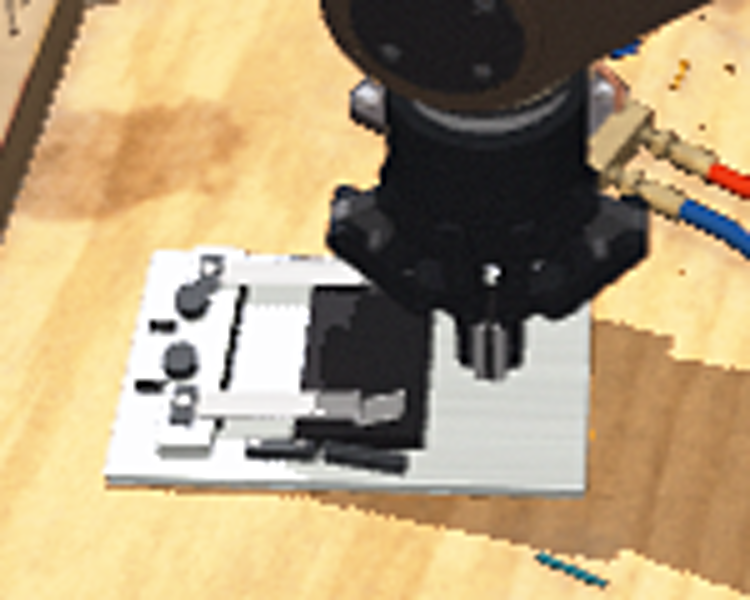

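The closed fingers stand about 12 mm behind the rear edge (crop x≈430), midway between the clips. I'll lower 2 mm and advance.

```bash
python3 -m crank '0.2 0 0 0; 0 0.4 0 0; 0 0.4 0 0; 0 0.1 0 0; 0 0 0 0'
python3 -m crank '0 0.2 0 0; 0 0.2 0 0; 0 0.2 0 0; 0 0.2 0 0; 0 0 0 0'
python3 -m crank '0 0.2 0 0; 0 0.2 0 0; 0 0.2 0 0; 0 0.2 0 0; 0 0 0 0'
python3 - <<'E'
from h import *
s=bot.sense(); c,q=np.cos(HA),np.sin(HA); f=s["force"]; print("push,lat",c*f[0]+q*f[1],-q*f[0]+c*f[1],f[2],inhol(s["ee_pos"]))
n="side";p,d=cams.get_image(n); b=(230,350,160,310); cv2.imwrite(f"pics/s9.png",cv2.resize(p[b[0]:b[1],b[2]:b[3],::-1],None,fx=5,fy=5,interpolation=cv2.INTER_CUBIC))
E
```

```text
time: 19.3
ee_pos: [0.4692, 0.2281, 0.0148]
eef_rot: [[0.0, 0.896, 0.444], [-0.0, 0.444, -0.896], [-1.0, 0.0, 0.0]]
force: [-0.2, -1.0, 1.0]
gripper_width: -0.002
time: 19.92
ee_pos: [0.4759, 0.2316, 0.0146]
eef_rot: [[-0.001, 0.896, 0.444], [-0.0, 0.444, -0.896], [-1.0, -0.001, -0.0]]
force: [-2.1, -0.5, 1.8]
gripper_width: 0.001
time: 20.55
ee_pos: [0.4838, 0.2353, 0.0148]
eef_rot: [[0.001, 0.896, 0.444], [0.0, 0.444, -0.896], [-1.0, 0.001, 0.0]]
force: [-1.7, -0.8, -0.7]
gripper_width: -0.001
push,lat -1.9156633418627884 0.011382640372239017 -0.662861911473501 [-0.05931425  0.00209319  0.00276845]
```

View pics/s9.png

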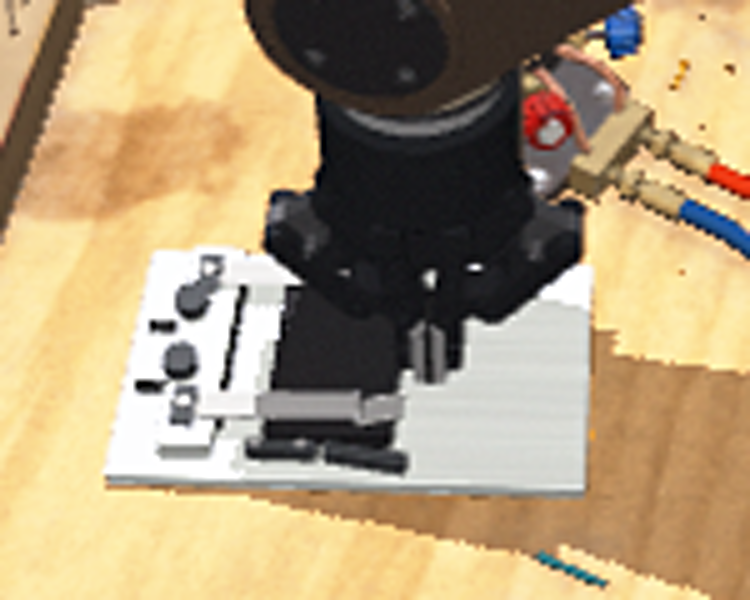

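Pushing at about 2 N. The pad's front edge (crop x≈270) is about 17 mm from the stop (crop x≈228).

```bash
python3 -m crank '0 0.2 0 0; 0 0.2 0 0; 0 0.2 0 0; 0 0.1 0 0; 0 0 0 0'
python3 -m crank '0 0.1 0 0; 0 0.1 0 0; 0 0.1 0 0; 0 0.1 0 0; 0 0 0 0'
python3 - <<'E'
from h import *
s=bot.sense(); c,q=np.cos(HA),np.sin(HA); f=s["force"]; print("push,lat",c*f[0]+q*f[1],-q*f[0]+c*f[1],f[2],inhol(s["ee_pos"]))
n="side";p,d=cams.get_image(n); b=(250,340,170,270); cv2.imwrite(f"pics/s10.png",cv2.resize(p[b[0]:b[1],b[2]:b[3],::-1],None,fx=6,fy=6,interpolation=cv2.INTER_CUBIC))
E
```

```text
time: 21.22
ee_pos: [0.4899, 0.2384, 0.0148]
eef_rot: [[0.0, 0.896, 0.444], [0.0, 0.444, -0.896], [-1.0, 0.001, 0.0]]
force: [-1.6, -1.7, -0.5]
gripper_width: 0.001
time: 21.85
ee_pos: [0.4935, 0.2401, 0.0149]
eef_rot: [[0.0, 0.896, 0.444], [0.0, 0.444, -0.896], [-1.0, 0.0, 0.0]]
force: [-1.6, -0.0, -0.7]
gripper_width: -0.002
push,lat -1.4901872861100658 0.6833047153544859 -0.6716407897837003 [-0.04851036  0.00214142  0.00285941]
```

View pics/s10.png

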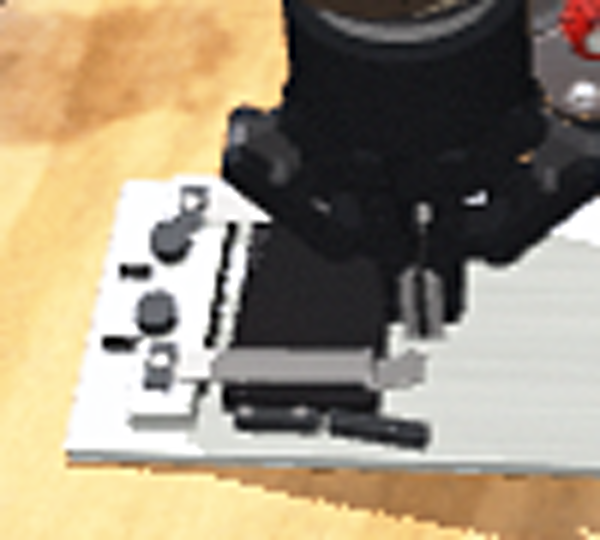

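The remaining gap is about 5 mm and the clip tips are near the rear edge (crop x≈380). I'll take small steps by feel from here.

```bash
python3 -m crank '0 0.05 0 0; 0 0.05 0 0; 0 0.05 0 0; 0 0 0 0; 0 0 0 0' | grep -E 'ee_pos|force'
python3 -m crank '0 0.05 0 0; 0 0 0 0; 0 0.05 0 0; 0 0 0 0; 0 0 0 0'| grep -E 'ee_pos|force'
python3 -m crank '0 0.05 0 0; 0 0 0 0; 0 0.05 0 0; 0 0 0 0; 0 0 0 0'| grep -E 'ee_pos|force'
```

```text
ee_pos: [0.4947, 0.2408, 0.0148]
force: [-2.6, -0.7, 0.4]
ee_pos: [0.4956, 0.2412, 0.0148]
force: [-2.0, -0.0, -0.1]
ee_pos: [0.497, 0.2418, 0.0152]
force: [-0.9, 0.1, -0.4]
```

```bash
python3 - <<'E'
from h import *
s=bot.sense(); c,q=np.cos(HA),np.sin(HA); f=s["force"]; print("push,lat",c*f[0]+q*f[1],-q*f[0]+c*f[1],f[2],inhol(s["ee_pos"]))
n="side";p,d=cams.get_image(n); b=(250,340,170,270); cv2.imwrite(f"pics/s11.png",cv2.resize(p[b[0]:b[1],b[2]:b[3],::-1],None,fx=6,fy=6,interpolation=cv2.INTER_CUBIC))
E
```

```text
push,lat -0.7327847811322595 0.43681902209690143 -0.43077958168848457 [-0.04464469  0.0020536   0.00315477]
```

View pics/s11.png

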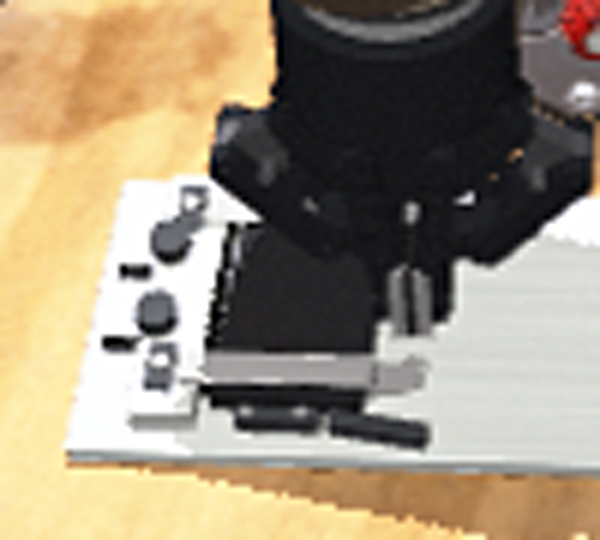

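Force has dropped to 0.7 N and the near clip looks seated behind the edge. I'll nudge on gently until the stop is felt, so that both are surely down.

```bash
for i in 1; do python3 -m crank '0 0.05 0 0; 0 0 0 0; 0 0 0 0; 0 0 0 0; 0 0 0 0'| grep -E 'ee_pos|force'; done
python3 -m crank '0 0.05 0 0; 0 0 0 0; 0 0 0 0; 0 0 0 0; 0 0 0 0'| grep -E 'ee_pos|force'
```

```text
ee_pos: [0.497, 0.2419, 0.015]
force: [-0.9, -1.0, 1.6]
ee_pos: [0.4972, 0.2421, 0.0149]
force: [-1.9, -1.1, 3.6]
```

```bash
python3 -m crank '0 0.05 0 0; 0 0 0 0; 0 0 0 0; 0 0 0 0; 0 0 0 0'| grep -E 'ee_pos|force'
python3 -m crank '0 0.05 0 0; 0 0 0 0; 0 0 0 0; 0 0 0 0; 0 0 0 0'| grep -E 'ee_pos|force'
```

```text
ee_pos: [0.4978, 0.2423, 0.0146]
force: [-1.1, 0.5, 0.4]
ee_pos: [0.4981, 0.2425, 0.0148]
force: [0.1, -0.4, -0.0]
```

```bash
python3 -m crank '0 0.05 0 0; 0 0 0 0; 0 0 0 0; 0 0 0 0; 0 0 0 0'| grep -E 'ee_pos|force'
python3 -m crank '0 0.05 0 0; 0 0 0 0; 0 0 0 0; 0 0 0 0; 0 0 0 0'| grep -E 'ee_pos|force'
python3 - <<'E'
from h import *
s=bot.sense(); c,q=np.cos(HA),np.sin(HA); f=s["force"]; print("push,lat",c*f[0]+q*f[1],-q*f[0]+c*f[1],f[2],inhol(s["ee_pos"]))
n="side";p,d=cams.get_image(n); b=(250,340,170,270); cv2.imwrite(f"pics/s12.png",cv2.resize(p[b[0]:b[1],b[2]:b[3],::-1],None,fx=6,fy=6,interpolation=cv2.INTER_CUBIC))
E
```

```text
ee_pos: [0.4985, 0.2426, 0.0147]
force: [-1.3, -1.1, -0.3]
ee_pos: [0.4989, 0.2428, 0.0147]
force: [-1.4, -3.1, 0.1]
push,lat -2.658652664296126 -2.1684838833322084 0.11017607195117286 [-0.04248249  0.00211922  0.00270808]
```

View pics/s12.png

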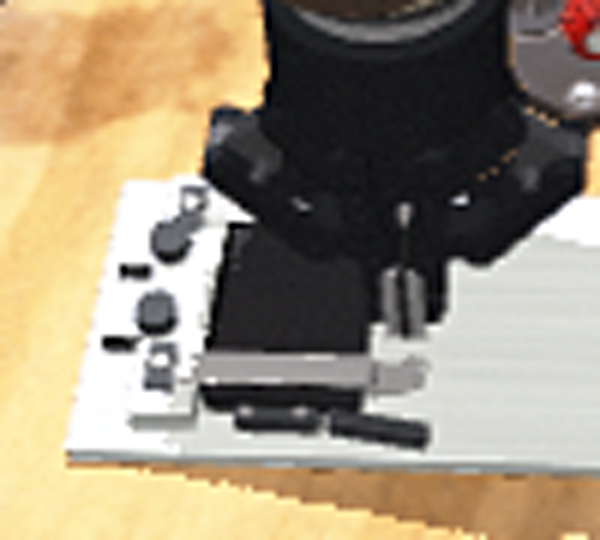

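The pad front is now practically at the stop bar. A couple more half-millimetre steps.

```bash
python3 -m crank '0 0.05 0 0; 0 0 0 0; 0 0 0 0; 0 0 0 0; 0 0 0 0'| grep -E 'time|ee_pos|force'
python3 -m crank '0 0.05 0 0; 0 0 0 0; 0 0 0 0; 0 0 0 0; 0 0 0 0'| grep -E 'ee_pos|force'
```

```text
time: 28.25
ee_pos: [0.4991, 0.2429, 0.0146]
force: [-1.4, -3.7, 1.8]
ee_pos: [0.4991, 0.2429, 0.0146]
force: [-4.1, -4.4, 2.2]
```

The position has stopped while the push rises to about 6 N, so this is the stop. I'll back off, lift clear and inspect.

```bash
python3 -m crank '0 -0.5 0 0; 0 -1 0 0; -1 -1 0 0; -2 -1 0 0; -3 -1 0 0'| grep -E 'time|ee_pos|force'
python3 -m crank '-4 -1 3 0; -4 -1 4 0; -3 -1 5 0; 0 -1 5 0; 0 0 5 0'| grep -E 'time|ee_pos|force'
python3 - <<'E'
from h import *
for n,b,k in(("side",(260,335,175,285),7),("top",(180,265,145,215),7)):
    p,d=cams.get_image(n); cv2.imwrite(f"pics/{n}13f.png",p[...,::-1]); cv2.imwrite(f"pics/{n}13.png",cv2.resize(p[b[0]:b[1],b[2]:b[3],::-1],None,fx=k,fy=k,interpolation=cv2.INTER_CUBIC))
E
```

```text
time: 29.5
ee_pos: [0.4585, 0.2231, 0.0753]
force: [0.7, 0.1, -0.2]
time: 30.12
ee_pos: [0.5217, 0.007, 0.1867]
force: [1.3, -0.3, 0.2]
```

View pics/side13.png

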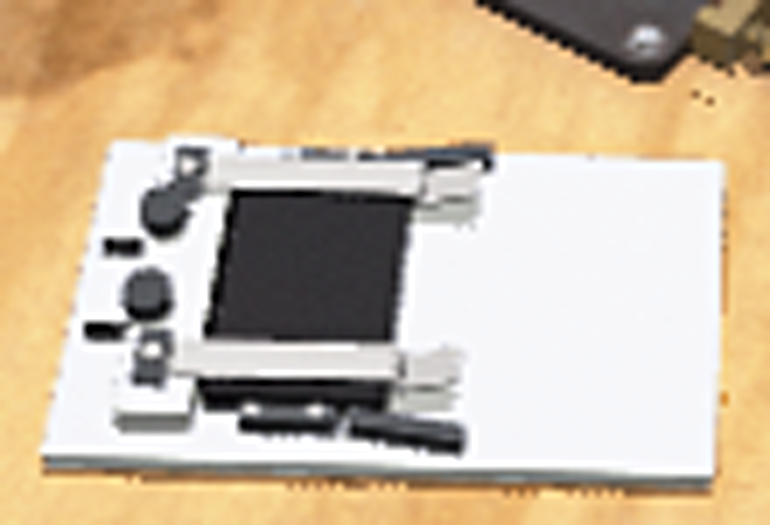

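View pics/top13.png

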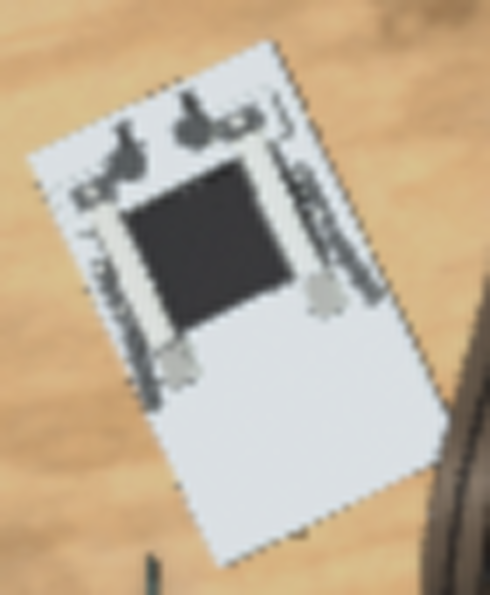

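Both clips look down with their bent tips just behind the pad's rear edge (near tip at crop 405,365, far tip at 425,185), and the pad is flush at the stop. I'll compare the lips numerically with the empty-holder picture and measure the pad.

```bash
python3 - <<'E'
from h import *
a=cv2.imread("pics/side0.png").astype(int); b=cv2.imread("pics/side13f.png").astype(int)
d=np.abs(a-b).max(2)
for nm,(u0,u1,v0,v1) in dict(near=(232,243,308,320),far=(236,246,283,292)).items(): print(nm,d[v0:v1,u0:u1].max(),d[v0:v1,u0:u1].mean().round(1))
p=cv2.imread("pics/top13f.png"); g=p.max(2)
# open pad region corners in top crop: front-left(125,212) front-right(240,157) rear-right(293,277) rear-left(178,332)
for U,V in[(125,212),(240,157),(293,277),(178,332)]: print((inhol(ray("top",145+(U+.5)/7-.5,180+(V+.5)/7-.5,.023))*1000).round(1))
a0=cv2.imread("pics/top0.png").astype(int)
for nm,(u0,u1,v0,v1) in dict(cork=(250,270,165,190),slag=(280,303,182,203),paddle=(383,445,222,246)).items(): print(nm,np.abs(a0-p)[v0:v1,u0:u1].max())
print(bot.sense()["time"])
E
```

```text
near 10 6.0
far 12 6.4
[26.3 25.9 11. ]
[ 26.  -26.2  11. ]
[-28.4 -24.9  11. ]
[-28.   27.1  11. ]
cork 144
slag 139
paddle 10
30.225
```

```bash
python3 - <<'E'
from h import *
P=bot.sense()["ee_pos"]; p=cv2.imread("pics/side13f.png"); cv2.imwrite("pics/v.png",p)
E
```

```text
(no output)
```

View pics/v.png

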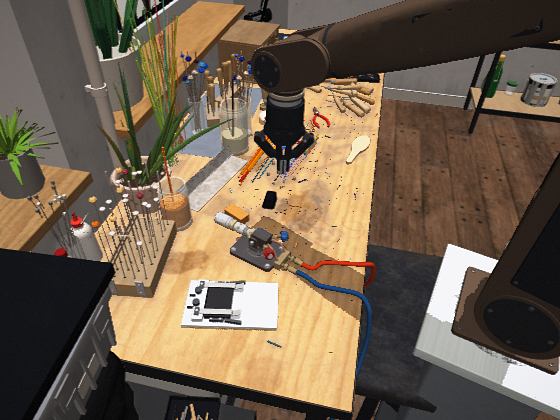

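The cork (236,213), lump (269,199) and paddle (358,149) stand where they were at the start. The arm is free in the air, so I'm handing in.

```bash
python3 -c "
from station import bot
print(bot.finish_job())"
```

```text
the job is handed in; nothing more can be done
None
```

The graphite pad is fully home in the holder with both clips down behind its rear edge. I handed the job in at about 30 s, and it reported no verdict.

- **What I did:** I gripped the pad across its 52 mm width, laid it on the open end and slid it in, still gripped, under both clips and into the guides. Then I let go and pushed it the rest of the way with the closed fingers.
- **Forces:** The final push read about 1–3 N at each reading. It rose to about 6 N when the pad met the stop, and I backed off there. Force was only read at the end of each call, so short peaks in between were not seen.
- **Pad position:** By the top camera the pad centre is about x = -1 mm and y = +0.5 mm in the holder frame, and the pad is square to within about 0.01 rad.
- **Clips:** In the side view both clip lips match the empty-holder picture, so both are down.
- **Bystanders:** In the side picture the cork, paddle and lump stand where they started. A pixel comparison in the top view matched for the paddle. It did not match for the cork and lump, probably because the arm was over them, so I judged those two by eye only.
- **Calibration:** The two cameras disagreed by about 3 mm on where the holder is. I used the top view's position and set the sideways correction from the pad's position relative to the holder.

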